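Charge the tumble sander with drilled foot blanks

TASK

Load all five drilled wooden foot blanks into the tumble sander. The last one drilled still sits flush in the drilling fixture: first press the knockout lever down to push it up, lift it out and drop it into the sander's hopper; then take the tote by its handle, tip its four blanks over its front lip into the hopper, and stand the empty tote upright on the bench top. Leave the tape measure and the glue bottle where they are.

Things in the scene. Friction and masses are not known exactly. Their poses are not given: they have to be found in the camera images.
- hopper_mouth (a point): Centre of the open square mouth (210 x 210 mm, sides along this point's x and y, z up) of the sheet-steel loading hopper on the tumble sander, 175 mm above the bench. Its smooth flared walls narrow to 132 x 164 mm at 60 mm below the mouth; parts dropped in slide down into the drum.
- nest_top (a point): Centre of the open top of the nest in the fixed drilling fixture, 85 mm above the bench, in the flat upper face (84 x 84 mm) of an aluminium block; z up. The nest is a square pocket 42 x 42 mm, 37 mm deep, sides along x and y. The plywood base (110 mm along x, 210 mm along y) is centred 53 mm from here towards -y, where the lever sticks out.
- lever_pad (a point): Centre of the upper face of the black pad (34 x 30 mm) on the outer end of the knockout lever, at rest 71 mm above the bench, 137 mm from nest_top towards the fixture's -y. Pressed down about 42 mm (to about 28 mm above the bench, its stop) it swings about a pivot 90 mm inward, moving sideways less than 6 mm. Needs about 2 N to move; stays where it is left.
- knockout_rod (a joint): Height in m to which the steel knockout rod (lifted by the lever) stands above its rest in the floor of the nest: 0 at rest, 0.024 with the lever fully down, when the blank stands about 22 mm proud of the fixture's upper face.
- tote_handle (a point): Centre of the tote's handle, a square beech bar 22 x 22 mm, 112 mm long along this point's y between the tote's ends, 113 mm above the tote's underside, bar sides square to the tote; z is the tote's up, -x its front. Free space below the bar: 60 mm down to the blanks.
- blank_1_mid (a point): Centre of a drilled beech foot blank, 40 x 40 x 36 mm (36 along its z), about 42 g, with a 10 mm bore down its middle. Starts standing loose on the tote's floor.
- blank_2_mid (a point): As blank_1_mid, second blank in the tote.
- blank_3_mid (a point): As blank_1_mid, third blank in the tote.
- blank_4_mid (a point): As blank_1_mid, fourth blank in the tote.
- blank_5_mid (a point): As blank_1_mid, but this blank starts in the nest of the fixture, z up, its sides along the fixture's x and y, its top 1 mm below the fixture's upper face, so that it cannot be gripped until the knockout rod has raised it.
- blank_1: The same blank as blank_1_mid; origin at the centre of its underside.
- blank_2: The same blank as blank_2_mid; origin at the centre of its underside.
- blank_3: The same blank as blank_3_mid; origin at the centre of its underside.
- blank_4: The same blank as blank_4_mid; origin at the centre of its underside.
- blank_5: The same blank as blank_5_mid; origin at the centre of its underside.
- tote: The tote, a smooth sheet-metal scoop between plywood ends; origin under its centre; 138 (x) x 132 (y) x 130 mm high, 0.32 kg empty. Back wall 50 mm high at x = +55 mm; floor top at z = 6 mm; at the front (-x) the floor ends in an open lip rising 15 degrees to x = -78 mm, z = 13 mm. Tipped front down 45 to 60 degrees, the blanks slide out over the lip.
- tape_measure: Bystander: tape measure standing on edge, 37 x 85 x 66 mm; origin at its underside.
- glue_bottle: Bystander: wood glue bottle, 46 x 77 x 176 mm; origin at its underside.
- tumbler: The fixed tumble sander, origin on the bench below hopper_mouth, same axes: an octagonal plywood drum lying along y on a plywood base about 206 mm (x) x 210 mm (y), with the hopper in place of its hatch. Drum floor inside 27 mm above the bench.

How it is judged:
By the outcome, as a careful person would: the job done as asked, in the order asked, and still so for the second after the job is handed in, with the robot touching nothing.
It also fails if it takes over 72 s, if anything falls off the work surface, if the arm or the gripper's body presses on something with over 40 N, if the wrist force passes 120 N, or if a joint passes its speed limit or range.

ROBOT

A 6-joint arm with a two-finger parallel gripper is mounted at the origin on the work surface; the furniture and walls round the work are solid. World frame = base frame: x ahead of the robot, y to its left, z up, the work surface at z = 0. Lengths are in m, angles in rad, forces in N, time in s.
With the tool pointing down it reaches from about 0.35 to 0.975 m from the base axis. Payload 4.9 kg.
Tool frame: the origin (TCP) lies on the mounting face of the last link; the fingertips stand 173 mm ahead of it and the grasp point (between the pads) lies 155 mm ahead of it; z points along the fingers, y is the line along which they close (so a half turn about z gives the same grasp; the last joint's range is limited). The gripper opens to 85 mm and grips with 20 to 120 N. Pads are 22 mm wide; open, the fingers measure 114 mm over their backs; the gripper's body (76 mm by 85 mm) begins 54 mm behind the grasp point. The pads swing forward as they close: fully open they stand 13 mm farther back than shut.
Start: joints at [1.074, 0.053, 1.613, -0, 1.476, -0.119], TCP at [0.231, 0.581, 0.405] pointing down, gripper open.
Joint ranges: [-3.01, 3.01], [-1.01, 2.22], [0.06, 2.58], [-1.02, 4.17], [0.09, 2.62], [-3.14, 3.14]. Speed limits (rad/s): [2.57, 2.57, 3.14, 3.14, 3.14, 3.14].

INTERFACE

Orientations are given as a rotation vector (axis times angle).
In Python, from station import monitor, eyes, finish_job gives the robot as it stands. The module is installed in compiled form; this text tells all that it offers.
- The arm moves only by the tool step_arm, never from a script. Its argument "commands" is a list of rows, each a list of 3 entries, a list of its own where there are three numbers: the opening in per cent of the stroke, from 0 (shut) to 100 (fully open), then the shift along the tool's x, y, z in mm, then the turn about the tool's z in degrees. In form: [[hand, [x, y, z], yaw], ...]. A call has 1 to 12 rows; each row is the pose to reach, as a shift and turn from the pose commanded when the call began, along the tool's axes at that moment; what a row does not reach only later rows make up. A row lasts 1/8 s, in which the tool goes at most 62.5 mm and 10.7 degrees, less where a joint would pass 70% of its speed; a pose out of reach is approached as far as the arm can. A call with a gripper value outside its range is refused whole. The fingers move at their own pace and stop on an object; "squeeze" is the grip in N (left out, the last holds). Time passes only in rows, so rows that repeat a pose let the fingers close. It gives the time, the measured TCP pose, the force, the opening and the grip force at its end, in the units of the state.
- monitor.get_obs(): the state, without advancing time (a new reading comes with each control period).
- eyes.get_image(name): name is "scene" or "top" or "wrist"; returns the picture (400x640x3 uint8, red, green, blue); there is no depth.
- eyes.camera_info(name): a dict with "camera_matrix" (3x3 intrinsics, pixels), "extrinsics" (4x4, takes a point from camera to world coordinates). Camera axes: x right, y down, z forward; pixel columns grow to the right and rows downward; lengths in m; the calibration is good to about 2 mm. A picture is of the moment at which its call begins: read the wrist's pose just before it. camera_info takes no time and is no camera call; for the wrist camera it gives the pose at the moment of the call.
- finish_job(): hands the job in; it is judged then, once.
The state is a dict: "t": time; "q": joint angles; "dq": joint speeds; "effort": joint torques, N m; "tool_pos": TCP position; "tool_rot": TCP orientation; "contact_force": force on the tool from outside, world axes, zero at the start; "wrist_torque": the same for the moment, N m; "opening": finger opening in m; "grip_force": force on a finger pad.
Only numpy, scipy, OpenCV 4.12 (cv2) and the standard library are available. Lean on these libraries where they do the work, as an engineer would, in place of code of your own. Each camera call takes 0.05 s, during which the arm holds its last target. There are 200 camera calls.

## Working session

There is one attempt and no reset: what is moved stays moved. The work goes in short steps, Python scripts to look and compute and a tool call to move; the robot and the scene stay as the last step left them, time stands still between calls to the robot, and variables do not carry over. Pictures are saved under pics/ and viewed, at most 10 in all, crops included, and the job is handed in when it is done.

Besides the shell and the picture viewer there is one more tool, called after ">>>" as a command line: name --argument value ..., lists and objects as JSON in quotes. step_arm: Moves the arm, as the interface text tells. Its arguments: {"type":"object","properties":{"commands":{"type":"array"},"squeeze":{"type":"number"}},"required":["commands"]}

```bash
mkdir -p pics; cat > h.py <<'E'
import numpy as np, cv2
from scipy.spatial.transform import Rotation as R
from station import monitor, eyes
def ray(name,uv,info=None):
    i=info or eyes.camera_info(name); K=np.array(i["camera_matrix"]); E=np.array(i["extrinsics"])
    d=E[:3,:3]@np.linalg.inv(K)@np.array([uv[0],uv[1],1.]); return E[:3,3],d/np.linalg.norm(d)
def onz(name,uv,z,info=None):
    o,d=ray(name,uv,info); return o+d*(z-o[2])/d[2]
def tri(rays):
    A=sum(np.eye(3)-np.outer(d,d) for o,d in rays); b=sum((np.eye(3)-np.outer(d,d))@o for o,d in rays)
    p=np.linalg.solve(A,b); return p,[np.linalg.norm(np.cross(p-o,d)) for o,d in rays]
def proj(name,p,info=None):
    i=info or eyes.camera_info(name); K=np.array(i["camera_matrix"]); E=np.array(i["extrinsics"])
    c=E[:3,:3].T@(np.array(p)-E[:3,3]); q=K@c; return q[:2]/q[2]
def snap(name,fn):
    im=eyes.get_image(name); cv2.imwrite("pics/"+fn,im[:,:,::-1]); return im
def totool(w):
    s=monitor.get_obs(); return R.from_rotvec(s["tool_rot"]).inv().apply(w)*1000
E
python3 - <<'E'
from h import *
np.set_printoptions(precision=3,suppress=True)
for n in("scene","top","wrist"):
    i=eyes.camera_info(n); print(n,np.array(i["camera_matrix"])[:2].ravel(),"\n",np.array(i["extrinsics"])[:3])
a=snap("scene","s0.png");snap("wrist","w0.png");snap("top","t0.png")
s=monitor.get_obs();print(R.from_rotvec(s["tool_rot"]).as_matrix(),s)
E
```

```text
scene [491.374   0.    322.088   0.    491.374 194.43 ] 
 [[ 0.513 -0.365  0.777 -0.57 ]
 [-0.858 -0.222  0.463 -0.755]
 [ 0.003 -0.904 -0.427  0.715]]
top [385.299   0.    315.11    0.    385.299 199.283] 
 [[ 0.015 -0.996  0.093  0.382]
 [-0.999 -0.018 -0.03  -0.098]
 [ 0.031 -0.092 -0.995  1.288]]
wrist [312.963   0.    317.484   0.    312.963 203.048] 
 [[ 0.369  0.897  0.243  0.168]
 [ 0.93  -0.355 -0.1    0.605]
 [-0.003  0.262 -0.965  0.372]]
[[-0.929  0.369 -0.001]
 [ 0.369  0.929 -0.001]
 [ 0.    -0.002 -1.   ]] {'t': 0.15, 'q': array([ 1.074,  0.053,  1.614, -0.   ,  1.476, -0.119]), 'dq': array([-0.   , -0.002, -0.003,  0.001, -0.001, -0.001]), 'effort': array([ -0.   , -39.424, -37.072,  -0.   ,   0.005,  -0.   ]), 'tool_pos': array([0.23 , 0.581, 0.404]), 'tool_rot': array([-0.59 , -3.085,  0.002]), 'contact_force': array([-0.627, -0.531,  0.184]), 'wrist_torque': array([ 0.02 , -0.035, -0.052]), 'grip_force': 0.0, 'opening': 0.08544179990927608}
```

View pics/t0.png

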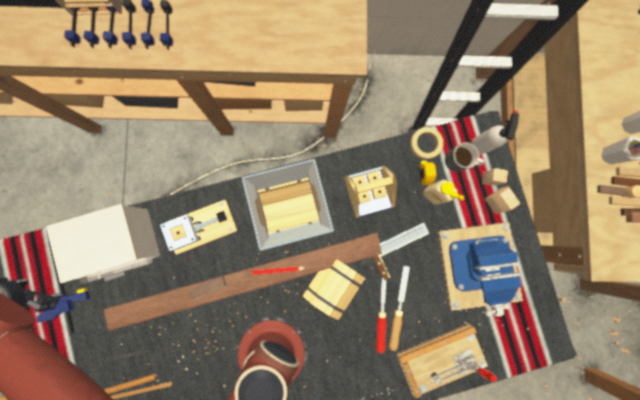

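View pics/s0.png

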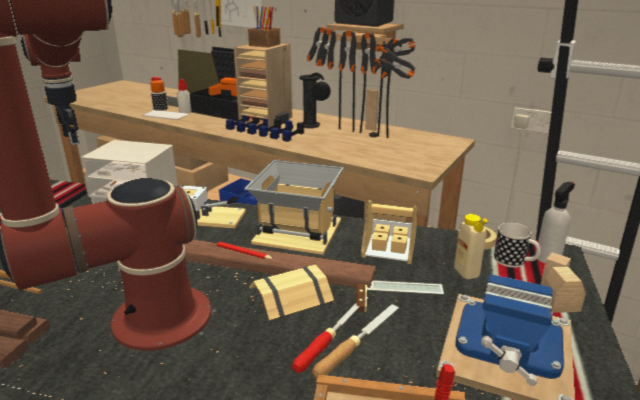

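The top picture shows the fixture at (198,226), the hopper at (290,203), the tote at (371,190) and the glue bottle at (445,190). In the scene picture they are at (205,205), (295,200) and (390,232). I'll view enlarged crops for exact corners.

```bash
python3 - <<'E'
import cv2,numpy as np
t=cv2.imread("pics/t0.png");s=cv2.imread("pics/s0.png")
a=cv2.resize(t[145:265,150:410],None,fx=3,fy=3,interpolation=cv2.INTER_CUBIC)[:, :]
b=cv2.resize(s[150:270,170:430],None,fx=3,fy=3,interpolation=cv2.INTER_CUBIC)
cv2.imwrite("pics/tc.png",a);cv2.imwrite("pics/sc.png",b)
E
```

```text
(no output)
```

View pics/tc.png

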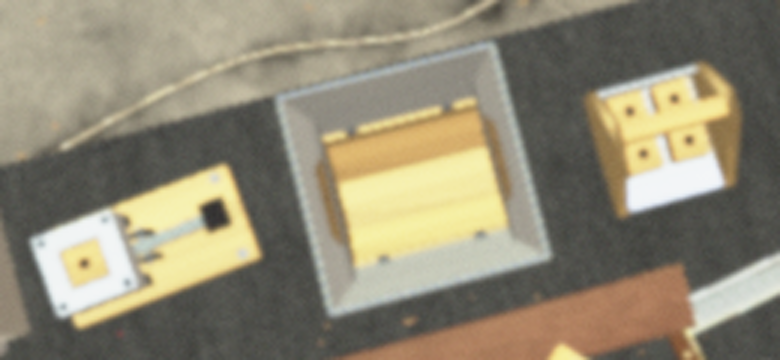

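View pics/sc.png

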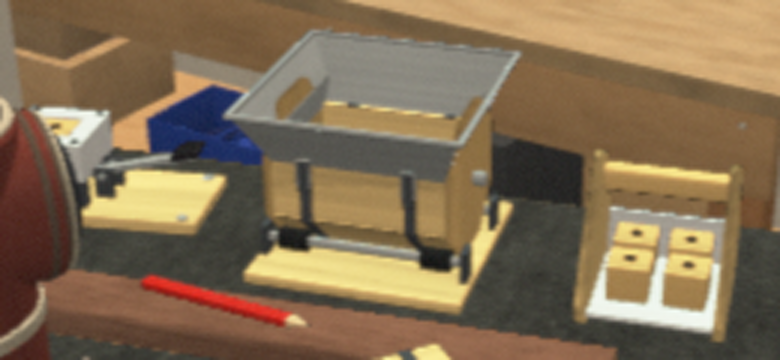

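The top crop shows the block face corners (32,240)(112,208)(143,285)(62,318), the blank at (84,262), the pad at (215,214), the hopper corners (277,97)(494,43)(550,258)(332,315), and the tote handle from (604,128) to (730,105) with its lip towards the robot. The scene crop shows the pad at (187,151), hopper corners (227,115)(313,33)(519,53), and the handle from (605,172) to (728,184).

```bash
python3 - <<'E'
from h import *
np.set_printoptions(precision=3,suppress=True)
T=lambda u,v:((u+.5)/3-.5+150,(v+.5)/3-.5+145)
S=lambda u,v:((u+.5)/3-.5+170,(v+.5)/3-.5+150)
fx=np.array([onz("top",T(*c),.085) for c in[(32,240),(112,208),(143,285),(62,318)]])
print("block",fx[:,:2],fx.mean(0),np.linalg.norm(np.diff(fx,axis=0),axis=1))
print("blank",onz("top",T(84,262),.084),"pad z",onz("top",T(215,214),.071), tri([ray("top",T(215,214)),ray("scene",S(187,151))]))
h=np.array([onz("top",T(*c),.175) for c in[(277,97),(494,43),(550,258),(332,315)]])
print("hop",h[:,:2],h.mean(0),np.linalg.norm(np.diff(h,axis=0),axis=1))
for a,b in[((277,97),(313-0,33)),((277,97),(227,115)),((494,43),(313,33)),((494,43),(519,53)),((550,258),(519,53)),((332,315),(227,115))]: print(a,b,tri([ray("top",T(*a)),ray("scene",S(*b))]))
for e in[(604,128),(730,105)]: print("handle",onz("top",T(*e),.12))
print(tri([ray("top",T(604,128)),ray("scene",S(605,172))]),tri([ray("top",T(730,105)),ray("scene",S(728,182))]))
for e in[(630,110),(674,98),(643,153),(689,140)]: print("bl",onz("top",T(*e),.042))
E
```

```text
block [[0.407 0.342]
 [0.441 0.262]
 [0.363 0.227]
 [0.328 0.307]] [0.385 0.284 0.085] [0.087 0.086 0.088]
blank [0.385 0.288 0.084] pad z [0.437 0.159 0.071] (array([0.437, 0.161, 0.065]), [np.float64(0.0007812471485892965), np.float64(0.0007812471485894952)])
hop [[ 0.547  0.082]
 [ 0.604 -0.127]
 [ 0.396 -0.184]
 [ 0.338  0.023]] [ 0.471 -0.051  0.175] [0.217 0.216 0.215]
(277, 97) (313, 33) (array([0.548, 0.082, 0.171]), [np.float64(0.0006902909011582283), np.float64(0.0006902909011584692)])
(277, 97) (227, 115) (array([0.534, 0.132, 0.076]), [np.float64(0.04367388373266548), np.float64(0.04367388373266537)])
(494, 43) (313, 33) (array([ 0.53 , -0.052,  0.225]), [np.float64(0.09696463020708948), np.float64(0.09696463020708933)])
(494, 43) (519, 53) (array([ 0.604, -0.126,  0.174]), [np.float64(0.001042018719149227), np.float64(0.0010420187191493336)])
(550, 258) (519, 53) (array([ 0.408, -0.201,  0.256]), [np.float64(0.026208906620957234), np.float64(0.02620890662095723)])
(332, 315) (227, 115) (array([0.339, 0.023, 0.176]), [np.float64(0.0003391949922184319), np.float64(0.00033919499221840533)])
handle [ 0.529 -0.242  0.12 ]
handle [ 0.556 -0.372  0.12 ]
(array([ 0.534, -0.249,  0.106]), [np.float64(0.005399304366375482), np.float64(0.00539930436637547)]) (array([ 0.554, -0.368,  0.12 ]), [np.float64(0.0034543414510494973), np.float64(0.00345434145104936)])
bl [ 0.56  -0.28   0.042]
bl [ 0.574 -0.328  0.042]
bl [ 0.513 -0.294  0.042]
bl [ 0.528 -0.345  0.042]
```

>>> step_arm --commands '[[0,[0,0,-60],0],[0,[-348,-315,-60],46],[0,[-348,-315,-60],46],[0,[-348,-315,-60],46],[0,[-348,-315,-60],46],[0,[-348,-315,-60],46],[0,[-348,-315,-60],46],[0,[-348,-315,0],46],[0,[-348,-315,60],46],[0,[-348,-315,105],46],[0,[-348,-315,105],46],[0,[-348,-315,105],46]]' --squeeze 40

```text
t: 1.65
tool_pos: [0.4378, 0.16, 0.2999]
tool_rot: [-1.748, -2.609, 0.001]
contact_force: [0.4, 0.5, 0.1]
opening: -0.0001
grip_force: 0.0
```

```bash
python3 - <<'E'
from h import *
np.set_printoptions(precision=3,suppress=True)
im=snap("wrist","w1.png")
print(np.array(eyes.camera_info("wrist")["extrinsics"])[:3], monitor.get_obs()["q"])
for n,p in[("pad",(.437,.160,.071)),("tip",(.4378,.16,.127)),("nest",(.385,.286,.085))]: print(n,proj("wrist",p))
E
```

```text
[[ 0.925  0.367  0.102  0.413]
 [ 0.381 -0.892 -0.243  0.221]
 [ 0.002  0.264 -0.965  0.27 ]] [ 0.191 -0.253  2.073  0.     1.319 -0.2  ]
pad [315.062 219.686]
tip [315.912 255.777]
nest [314.263 -25.194]
```

View pics/w1.png

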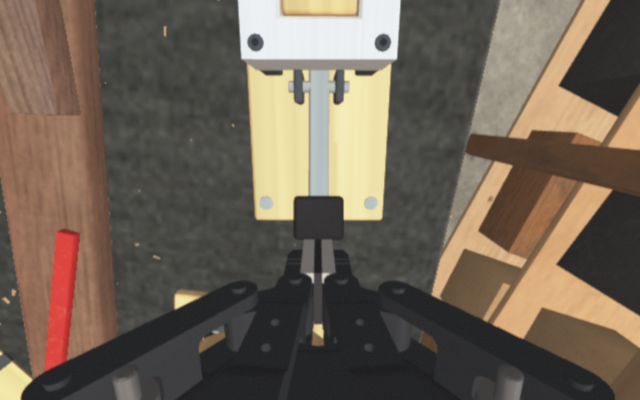

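The wrist picture shows the pad centred at (319,217), against a prediction of (315,220). The fixture is square with the image, so the yaw fits. Next I press the lever.

>>> step_arm --commands '[[0,[0,0,40],0],[0,[0,0,60],0],[0,[0,0,75],0],[0,[0,0,88],0],[0,[0,0,95],0],[0,[0,0,97],0],[0,[0,0,97],0]]'

```text
t: 2.58
tool_pos: [0.4389, 0.1602, 0.2046]
tool_rot: [1.748, 2.609, 0.004]
contact_force: [-0.9, -0.1, 8.7]
opening: 0.0001
grip_force: 3.8
```

>>> step_arm --commands '[[0,[0,0,2],0],[0,[0,0,4],0],[0,[0,0,4],0]]'

```text
t: 2.95
tool_pos: [0.4396, 0.1605, 0.2038]
tool_rot: [1.748, 2.61, 0.002]
contact_force: [-10.5, -2.8, 30.0]
opening: -0.0001
grip_force: 14.6
```

>>> step_arm --commands '[[0,[0,0,-50],0],[0,[0,0,-110],0],[100,[50,0,-135],0],[100,[95,0,-135],0],[100,[95,0,-135],0],[100,[95,0,-135],0]]'

```text
t: 3.7
tool_pos: [0.4014, 0.2474, 0.333]
tool_rot: [-1.748, -2.61, 0.002]
contact_force: [-0.1, 0.8, 0.0]
opening: 0.0724
grip_force: 0.0
```

```bash
python3 - <<'E'
from h import *
np.set_printoptions(precision=3,suppress=True)
inf=eyes.camera_info("wrist"); im=snap("wrist","w2.png"); s=monitor.get_obs(); print(s["tool_pos"],s["opening"])
print(proj("wrist",(.385,.286,.107),inf))
E
```

```text
[0.402 0.247 0.333] 0.07886091272809166
[317.91  158.147]
```

View pics/w2.png

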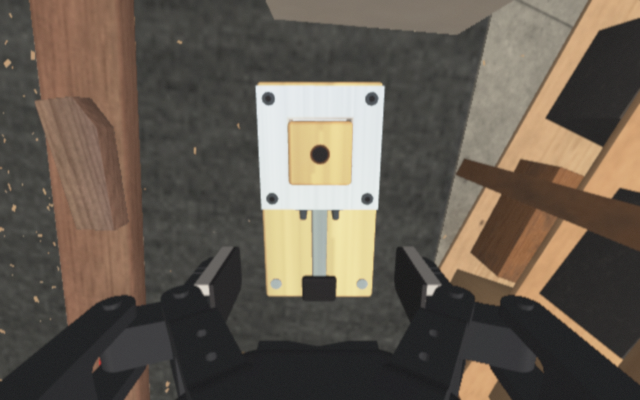

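The wrist picture shows the blank's face spanning (288..352, 121..185) with its bore at (320,154). It looks larger than the block's scale implies, so it stands about 20 mm proud. I'll cast the ray to place it.

```bash
python3 - <<'E'
from h import *
np.set_printoptions(precision=4,suppress=True)
p=onz("wrist",(320,153.5),.106); s=monitor.get_obs(); print(p,totool(p-s["tool_pos"]))
for r,w in((120.5,None),(185.5,None)): print([onz("wrist",(u,r),.106) for u in(288.5,352.5)])
E
```

```text
[0.3854 0.2887 0.106 ] [ 44.7257   1.1638 226.9809]
[array([0.3603, 0.2998, 0.106 ]), array([0.396 , 0.3145, 0.106 ])]
[array([0.3746, 0.2623, 0.106 ]), array([0.4123, 0.2779, 0.106 ])]
```

>>> step_arm --commands '[[100,[44,1,0],0],[100,[44,1,40],0],[100,[44,1,73],0],[100,[44,1,73],0],[20,[44,1,73],0],[20,[44,1,73],0],[20,[44,1,73],0],[20,[44,1,73],0],[20,[44,1,73],0],[20,[44,1,73],0]]' --squeeze 40

```text
t: 5.0
tool_pos: [0.3862, 0.2888, 0.2612]
tool_rot: [1.748, 2.609, 0.002]
contact_force: [0.0, -0.8, 3.7]
opening: 0.0389
grip_force: 45.4
```

>>> step_arm --commands '[[20,[0,0,-25],0],[20,[0,0,-80],0],[20,[0,0,-140],0],[20,[-40,-6,-160],0],[20,[-100,-15,-160],0],[20,[-160,-24,-160],0],[20,[-220,-33,-160],0],[20,[-280,-42,-160],0],[20,[-330,-50,-160],0],[20,[-346,-51,-130],0],[20,[-346,-51,-85],0],[20,[-346,-51,-85],0]]'

```text
t: 6.5
tool_pos: [0.4688, -0.0505, 0.3408]
tool_rot: [-1.744, -2.602, 0.005]
contact_force: [0.3, 0.7, -0.5]
opening: 0.039
grip_force: 45.3
```

```bash
python3 - <<'E'
from h import *
s=monitor.get_obs(); print(s["tool_pos"],s["opening"],s["grip_force"],s["q"])
im=snap("scene","s1.png"); cv2.imwrite("pics/s1c.png",cv2.resize(im[100:280,170:430,::-1],None,fx=2.5,fy=2.5))
E
```

```text
[ 0.46875605 -0.05051349  0.34081156] 0.03900648063588373 45.250757932662964 [-2.65438940e-01 -2.78073454e-01  2.02504660e+00  2.46004658e-04
  1.40449328e+00 -6.55053366e-01]
```

View pics/s1c.png

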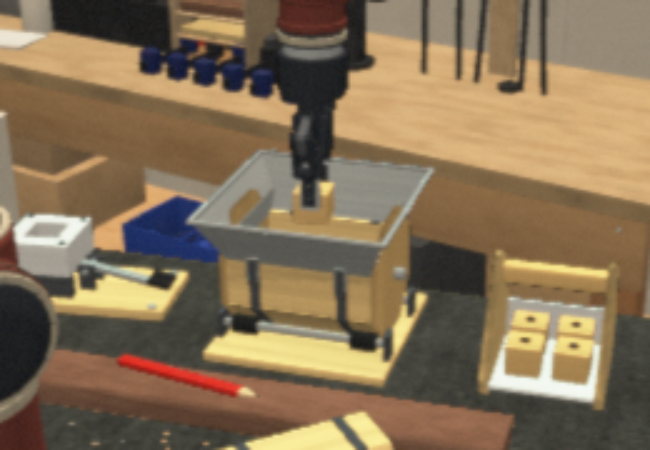

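The scene picture shows the blank held inside the hopper mouth at (312,200), and the nest is empty. Now release it.

>>> step_arm --commands '[[100,[0,0,0],0],[100,[0,0,0],0],[100,[0,0,0],0],[100,[0,0,-50],0],[100,[0,0,-90],0],[100,[-60,-7,-90],6],[100,[-120,-14,-90],6],[100,[-180,-21,-90],6],[100,[-240,-28,-90],6],[100,[-290,-35,-90],6],[100,[-315,-35,-90],6],[100,[-315,-35,-90],6]]'

```text
t: 8.05
tool_pos: [0.5579, -0.3568, 0.4356]
tool_rot: [-1.885, -2.513, 0.0]
contact_force: [-0.7, 0.1, 0.0]
opening: 0.0851
grip_force: 0.0
```

```bash
python3 - <<'E'
from h import *
import pickle
s=monitor.get_obs(); print(s["tool_pos"],s["opening"],s["q"])
inf=eyes.camera_info("wrist"); im=snap("wrist","w3.png"); pickle.dump(inf,open("w3.pkl","wb"))
t=snap("top","t1.png"); cv2.imwrite("pics/m.png",np.vstack([im[:,:,::-1],cv2.resize(t[145:260,220:380,::-1],None,fx=1.7,fy=1.7,interpolation=cv2.INTER_CUBIC) if 0 else np.hstack([cv2.resize(t[150:265,220:364,::-1],(250,200),interpolation=cv2.INTER_CUBIC),np.zeros((200,390,3),np.uint8)])]))
E
```

```text
[ 0.5578662  -0.35684005  0.43561032] 0.08511561886297436 [-6.81345863e-01  1.23161585e-01  1.48672139e+00 -9.32737388e-06
  1.53187139e+00 -9.65025904e-01]
```

View pics/m.png

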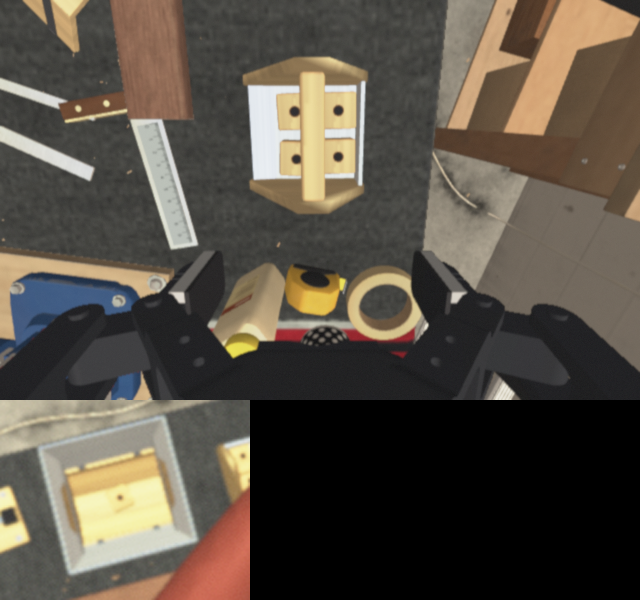

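The wrist picture shows the bar spanning (301..325, 72..200), centred at column 313, with the lip to the left and the four blanks at (293,111)(338,110)(296,158)(338,156). The tape measure is at (313,288) and the glue bottle at (255,310). The inset shows blank 5 in the drum.

```bash
python3 - <<'E'
from h import *
import pickle
np.set_printoptions(precision=4,suppress=True)
inf=pickle.load(open("w3.pkl","rb")); s=monitor.get_obs()
im=cv2.imread("pics/w3.png"); g=im[100:180,280:350]
c=[(301,72),(324,72),(302,200),(325,200)]
P=np.array([onz("wrist",p,.124,inf) for p in c]); print(P,P.mean(0),np.linalg.norm(P[0]-P[1]),np.linalg.norm(P[0]-P[2]))
d=(P[0]+P[1]-P[2]-P[3])/2; print("tote y angle",np.degrees(np.arctan2(d[1],d[0])),"tool x,y",R.from_rotvec(s["tool_rot"]).as_matrix()[:,:2].T)
# two views: bar centre from the first top picture and the wrist
T=lambda u,v:((u+.5)/3-.5+150,(v+.5)/3-.5+145)
print(tri([ray("top",T(667,116)),ray("wrist",(313,133),inf)]))
print(totool(P.mean(0)-s["tool_pos"]))
for b in[(293.5,111.5),(338,110),(296,158.5),(338,156.5)]: print(onz("wrist",b,.042,inf))
E
```

```text
[[ 0.5155 -0.2621  0.124 ]
 [ 0.5339 -0.2567  0.124 ]
 [ 0.5458 -0.368   0.124 ]
 [ 0.5662 -0.362   0.124 ]] [ 0.5403 -0.3122  0.124 ] 0.019143533042692097 0.11014602463052382
tote y angle 106.51263944035618 tool x,y [[-0.2818  0.9595  0.0004]
 [ 0.9595  0.2818  0.0001]]
(array([ 0.5399, -0.3053,  0.1346]), [np.float64(0.0015903625342844738), np.float64(0.0015903625342844345)])
[ 45.7813  -4.6682 311.8824]
[ 0.5114 -0.2946  0.042 ]
[ 0.5584 -0.2792  0.042 ]
[ 0.5278 -0.3441  0.042 ]
[ 0.5737 -0.3283  0.042 ]
```

The bar top measures about z 0.124–0.135, with its centre at (0.540,-0.312). That agrees with the mean of the four blanks, and its y axis at 106.5° matches the tool. Now grip it and do a short lift test.

>>> step_arm --commands '[[100,[46,-5,0],0],[100,[46,-5,60],0],[100,[46,-5,120],0],[100,[46,-5,150],0],[100,[46,-5,167],0],[100,[46,-5,167],0],[10,[46,-5,167],0],[10,[46,-5,167],0],[10,[46,-5,167],0],[10,[46,-5,167],0],[10,[46,-5,167],0],[10,[46,-5,167],0]]' --squeeze 25

```text
t: 9.65
tool_pos: [0.5401, -0.3128, 0.2695]
tool_rot: [1.882, 2.514, -0.0]
contact_force: [-2.2, -0.3, 5.3]
opening: 0.0216
grip_force: 28.5
```

>>> step_arm --commands '[[10,[0,0,0],0],[10,[0,0,-10],0],[10,[0,0,-25],0],[10,[0,0,-40],0],[10,[0,0,-40],0],[10,[0,0,-40],0]]'

```text
t: 10.4
tool_pos: [0.5399, -0.3125, 0.3086]
tool_rot: [-1.883, -2.515, -0.0]
contact_force: [-0.1, 0.3, -5.7]
opening: 0.0215
grip_force: 27.1
```

>>> step_arm --commands '[[10,[0,0,-30],0],[10,[0,0,-70],0],[10,[0,0,-115],5],[10,[0,0,-155],13],[10,[8,0,-172],21],[10,[22,1,-172],29],[10,[40,1,-172],37],[10,[60,2,-172],45],[10,[80,3,-172],53],[10,[100,3,-172],61],[10,[120,4,-172],69],[10,[138,5,-172],76]]'

```text
t: 11.9
tool_pos: [0.5056, -0.1781, 0.4796]
tool_rot: [-3.032, -0.816, 0.002]
contact_force: [-1.0, 0.1, -5.6]
opening: 0.0213
grip_force: 27.2
```

```bash
python3 - <<'E'
from h import *
np.set_printoptions(precision=4,suppress=True)
s=monitor.get_obs();M=R.from_rotvec(s["tool_rot"]).as_matrix();print(s["tool_pos"],M,s["q"])
y=np.array([-.272,.962,0]);C=np.array([.471,-.051,.480])
print(totool(C-.061*y-s["tool_pos"]), "yaw err: tool y angle",np.degrees(np.arctan2(M[1,1],M[0,1])),"want",105.8-180)
E
```

```text
[ 0.5056 -0.1781  0.4796] [[ 0.865   0.5018 -0.0016]
 [ 0.5018 -0.865   0.0009]
 [-0.001  -0.0016 -1.    ]] [-0.4775 -0.1941  1.7241  0.      1.6135  0.5676]
[ 18.7631 -68.1629  -0.3153] yaw err: tool y angle -59.87795409788044 want -74.2
```

>>> step_arm --commands '[[10,[4,-14,0],4],[10,[8,-30,0],10],[10,[13,-46,0],14.3],[10,[17,-60,0],14.3],[10,[19,-68,0],14.3],[10,[19,-68,0],14.3],[10,[19,-68,15],14.3],[10,[19,-68,28],14.3],[10,[19,-68,28],14.3]]'

```text
t: 13.02
tool_pos: [0.4876, -0.1107, 0.4499]
tool_rot: [-3.109, -0.438, 0.007]
contact_force: [-0.0, -0.1, -5.7]
opening: 0.0215
grip_force: 27.2
```

```bash
python3 - <<'E'
from h import *
s=monitor.get_obs(); print(s["tool_pos"],s["contact_force"],R.from_rotvec(s["tool_rot"]).as_matrix())
a=snap("scene","s2.png"); b=snap("top","t2.png")
cv2.imwrite("pics/m2.png",np.vstack([cv2.resize(a[100:250,210:420,::-1],(560,400)),cv2.resize(b[150:260,230:385,::-1],(560,400))])[:,:][: 800]if 0 else np.hstack([cv2.resize(a[90:270,220:400,::-1],(400,400),interpolation=cv2.INTER_CUBIC),cv2.resize(b[140:260,230:350,::-1],(400,400),interpolation=cv2.INTER_CUBIC)]))
E
```

```text
[ 0.48763041 -0.11065435  0.44986895] [-1.63710500e-03 -6.19299498e-02 -5.70594320e+00] [[ 0.9610951   0.27618113 -0.00449374]
 [ 0.27619068 -0.96110144  0.00165244]
 [-0.00386256 -0.00282928 -0.99998854]]
```

View pics/m2.png

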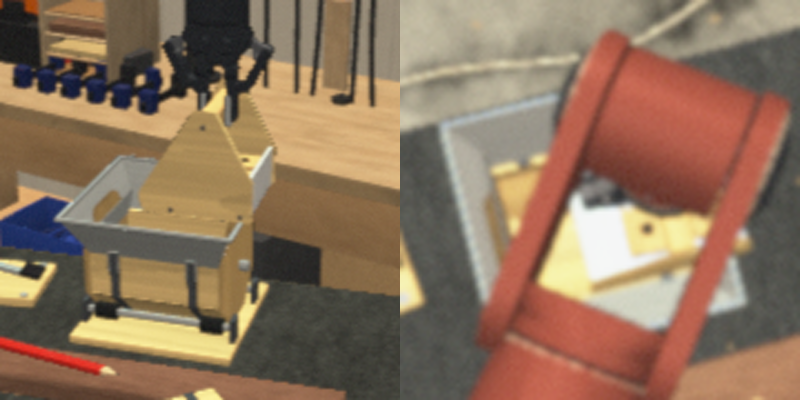

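The left half (scene) shows the tote above the hopper, its front inside the mouth and its rear overhanging the right rim near (245,230). The top view confirms it is square to the mouth. I'll now tip it over the rim, watching the opening, which tells the tilt.

>>> step_arm --commands '[[10,[0,0,3],0],[10,[-2,-2,7],0],[10,[-2,-5,10],0],[10,[-2,-7,13],0],[10,[-2,-10,16],0],[10,[-2,-13,19],0],[10,[-2,-13,19],0]]' --squeeze 20

```text
t: 14.0
tool_pos: [0.483, -0.0991, 0.4405]
tool_rot: [3.102, 0.437, 0.013]
contact_force: [-4.9, -1.3, 12.4]
opening: 0.0217
grip_force: 51.8
```

>>> step_arm --commands '[[10,[0,0,0],0],[10,[0,0,0],0],[10,[0,0,0],0]]'

```text
t: 14.38
tool_pos: [0.483, -0.0992, 0.4405]
tool_rot: [3.103, 0.437, 0.013]
contact_force: [-4.1, -1.9, 13.8]
opening: 0.0215
grip_force: 51.7
```

```bash
python3 - <<'E'
from h import *
np.set_printoptions(precision=4,suppress=True)
s=monitor.get_obs(); M=R.from_rotvec(s["tool_rot"]).as_matrix(); print(s["tool_pos"],s["contact_force"],s["wrist_torque"],s["opening"],s["grip_force"],M[:,2],s["q"],s["effort"])
print("torque tool",M.T@s["wrist_torque"])
E
```

```text
[ 0.483  -0.0992  0.4405] [-4.1293 -1.8647 13.8455] [-1.1624  0.4856 -0.1142] 0.021473930957229936 51.66988337645307 [ 0.0094 -0.007  -0.9999] [-0.3528 -0.2924  1.8697 -0.0034  1.553   0.938 ] [  1.1078 -17.394  -29.8412   1.5671  -0.3768  -0.0532]
torque tool [-0.9837 -0.7889  0.0999]
```

The fingers lock the bar square and won't be pushed open. Instead I'll open them a little at a time, so that rim pressure turns the bar and jams it between the pads at an angle set by the opening.

>>> step_arm --commands '[[26,[0,0,0],0],[27,[0,0,0],0],[28,[0,0,0],0],[29,[0,0,0],0],[30,[0,0,0],0],[30,[0,0,0],0]]'

```text
t: 15.12
tool_pos: [0.4824, -0.0985, 0.4334]
tool_rot: [-3.11, -0.439, 0.001]
contact_force: [-0.3, 3.1, 1.1]
opening: 0.0255
grip_force: 1.6
```

>>> step_arm --commands '[[31,[0,0,1],0],[32,[0,0,3],0],[33,[0,-1,4],0],[34,[0,-3,6],0],[35,[0,-5,8],0],[35,[0,-6,9],0],[35,[0,-6,9],0]]'

```text
t: 16.0
tool_pos: [0.4807, -0.0926, 0.4248]
tool_rot: [-3.111, -0.439, -0.0]
contact_force: [-1.6, 3.3, 2.1]
opening: 0.0301
grip_force: 2.0
```

```bash
python3 - <<'E'
from h import *
s=monitor.get_obs(); print(s["contact_force"],s["wrist_torque"],s["opening"],s["grip_force"])
a=snap("scene","s3.png")
for n in("s2","s3"):
    im=cv2.imread("pics/%s.png"%n)[90:270,220:400]; 
    hsv=cv2.cvtColor(im,cv2.COLOR_BGR2HSV); m=cv2.inRange(hsv,(12,60,90),(30,255,255)); m[100:]=0
    e=cv2.Canny(cv2.resize(im,None,fx=3,fy=3,interpolation=cv2.INTER_CUBIC)[:360],60,140); L=cv2.HoughLinesP(e,1,np.pi/360,45,minLineLength=55,maxLineGap=5)
    print(n,[ (x1,y1,x2,y2,round(float(np.degrees(np.arctan2(y2-y1,x2-x1))))) for x1,y1,x2,y2 in L[:,0] if 150<(x1+x2)/2<420 and 100<(y1+y2)/2<330])
E
```

```text
[-1.59073472  3.33898141  2.122622  ] [ 0.50760307  0.16056194 -0.00349497] 0.030080945638287532 2.0407417695969343
s2 [(np.int32(347), np.int32(313), np.int32(419), np.int32(331), 14)]
s3 [(np.int32(241), np.int32(312), np.int32(307), np.int32(320), 7), (np.int32(340), np.int32(311), np.int32(432), np.int32(335), 15), (np.int32(340), np.int32(296), np.int32(370), np.int32(241), -61)]
```

A line fit in the scene picture shows the tote's rear edge leaning about 29°, which matches the opening. I'll go on to about 45°.

>>> step_arm --commands '[[35.5,[0,-2,1],0],[36,[0,-5,3],0],[36.3,[0,-8,5],0],[36.3,[0,-8,6],0],[36.6,[0,-10,7],0],[36.6,[0,-12,8],0],[36.6,[0,-12,9],0],[36.6,[0,-12,9],0]]'

```text
t: 17.05
tool_pos: [0.4774, -0.0811, 0.416]
tool_rot: [-3.11, -0.439, -0.0]
contact_force: [-2.5, 3.2, 1.3]
opening: 0.0311
grip_force: 2.1
```

```bash
python3 - <<'E'
from h import *
s=monitor.get_obs(); print(s["contact_force"],s["wrist_torque"],s["opening"],s["grip_force"])
a=snap("scene","s4.png"); b=snap("wrist","w4.png")
cv2.imwrite("pics/m4.png",np.hstack([cv2.resize(a[90:270,220:400,::-1],(400,400),interpolation=cv2.INTER_CUBIC),cv2.resize(b[:,120:520,::-1],(400,400))]))
E
```

```text
[-2.47428292  3.195444    1.25960502] [0.51219658 0.31378666 0.00794803] 0.031129472570548777 2.1006365586072206
```

View pics/m4.png

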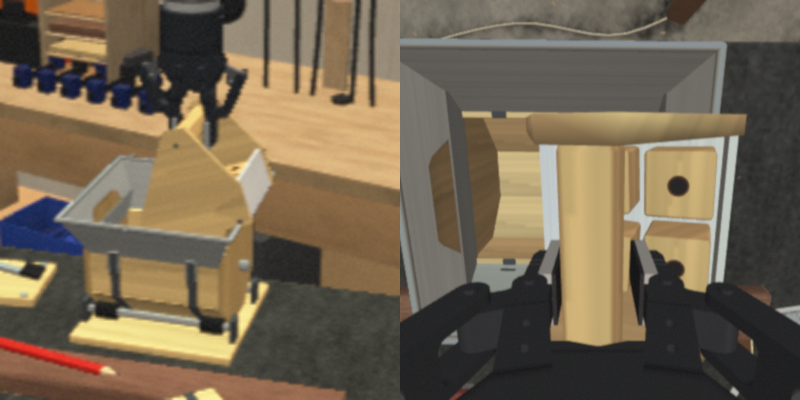

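The scene half shows the tote tipped about 32–35° with its rear wall leaning at (255,175). The wrist half shows the rear blanks still in the tote at (678,185) and (678,268). I need more tilt, so I'll move further inward and jiggle. From here on, checks are numeric.

>>> step_arm --commands '[[37.3,[0,-4,3],0],[37.3,[0,-8,6],0],[37.3,[0,-12,10],0],[37.3,[0,-12,10],0],[37.3,[0,-7,10],0],[37.3,[0,-14,11],0],[37.3,[0,-7,10],0],[37.3,[0,-14,11],0],[37.3,[0,-14,11],0]]'

```text
t: 18.27
tool_pos: [0.4734, -0.0672, 0.4044]
tool_rot: [-3.11, -0.44, 0.0]
contact_force: [-0.9, 4.5, 1.3]
opening: 0.0321
grip_force: 2.0
```

```bash
cat >> h.py <<'E'
def holes(im):  # dark bores, warm-coloured surroundings, wrist picture
    g=cv2.cvtColor(im,cv2.COLOR_RGB2GRAY); n,l,st,ce=cv2.connectedComponentsWithStats((g<70).astype(np.uint8))
    hsv=cv2.cvtColor(im,cv2.COLOR_RGB2HSV); w=cv2.inRange(hsv,(10,60,100),(32,255,255))
    out=[]
    for k in range(1,n):
        x,y,a,b,A=st[k]
        if 25<A<1200 and .5<a/b<2:
            x0,y0=max(x-8,0),max(y-8,0); box=w[y0:y+b+8,x0:x+a+8]
            if (box>0).mean()>.5: out.append((round(ce[k][0]),round(ce[k][1]),int(A)))
    return out
def edges(im):
    im=im[90:270,220:400]; e=cv2.Canny(cv2.resize(im,None,fx=3,fy=3,interpolation=cv2.INTER_CUBIC)[:360],60,140)
    L=cv2.HoughLinesP(e,1,np.pi/360,40,minLineLength=45,maxLineGap=5)
    return [tuple(int(c) for c in l)+(round(float(np.degrees(np.arctan2(l[3]-l[1],l[2]-l[0])))),) for l in L[:,0] if 180<(l[0]+l[2])/2<440 and 90<(l[1]+l[3])/2<330]
E
python3 - <<'E'
from h import *
s=monitor.get_obs(); print(s["tool_pos"],s["contact_force"],s["wrist_torque"],s["opening"],s["grip_force"])
b=snap("wrist","w5.png"); a=snap("scene","s5.png")
w4=cv2.imread("pics/w4.png")[:,:,::-1].copy();s4=cv2.imread("pics/s4.png")[:,:,::-1].copy()
print(holes(w4),holes(b));print(edges(s4));print(edges(a))
E
```

```text
[ 0.47339817 -0.067219    0.40439265] [-0.94663618  4.47987411  1.2937401 ] [0.57996301 0.12746986 0.01002726] 0.03213281221585807 1.9985643960535526
[(9, 132, 212), (398, 186, 281), (28, 190, 237), (86, 310, 302)] [(11, 132, 276), (234, 142, 68), (32, 192, 261), (239, 210, 58)]
[(245, 313, 307, 320, 6), (348, 313, 433, 335, 15), (349, 194, 366, 250, 73), (321, 244, 354, 198, -54)]
[(225, 184, 300, 238, 36), (341, 312, 418, 331, 14), (256, 314, 307, 320, 7)]
```

```bash
python3 - <<'E'
from h import *
np.set_printoptions(precision=3,suppress=True)
C=np.array([.471,-.051,0]);ex=np.array([.962,.272,0]);ey=np.array([-.272,.962,0])
for h in[(234,142),(239,210)]:
    for z in(.063,.1,.14,.17):
        p=onz("wrist",h,z)-C; print(h,z,"hopper x,y",p@ex,p@ey)
im=cv2.imread("pics/w5.png")
for h in[(234,142),(239,210)]:
    c=im[h[1]-30:h[1]+31:6,h[0]-36:h[0]+37:6]; print(cv2.cvtColor(c,cv2.COLOR_BGR2HSV)[:,:,2]); print(cv2.cvtColor(c,cv2.COLOR_BGR2HSV)[:,:,1])
E
```

```text
(234, 142) 0.063 hopper x,y 0.0407214124490087 0.0648275333328394
(234, 142) 0.1 hopper x,y 0.04350446541087281 0.055140171461938496
(234, 142) 0.14 hopper x,y 0.0465131713155907 0.04466734781772133
(234, 142) 0.17 hopper x,y 0.04876970074412913 0.036812730084558445
(239, 210) 0.063 hopper x,y -0.02838618405165867 0.06414538578603197
(239, 210) 0.1 hopper x,y -0.01735503452080084 0.05453943926055285
(239, 210) 0.14 hopper x,y -0.005429467460414047 0.04415463220598082
(239, 210) 0.17 hopper x,y 0.0035147078348760773 0.0363660269150518
[[184 184 183 183 183  70  71 120 171 170 148 151 154]
 [100  99 100 136 137 116 118 123 139 139 143 143 144]
 [ 87  88  89 106 134 135 136 134 133 135 134 132 133]
 [ 91  94  94 114 172 177 181 176 177 174 121 122 122]
 [ 88  90  89 157 169 180 154 174 176 173 110 110 110]
 [ 78  90  94 171 168 113  33 118 176 174  95 128 128]
 [ 73  87  85 173 167 180 174 175 174 173  97 123 122]
 [ 74  88  94 171 169 179 175 176 174 169  96 187 187]
 [ 71  93  93 131 128 137 137 135 136 125  95 186 186]
 [ 71  95  95 129 130 123 124 129 127 127  95 190 192]
 [ 73  89 
[... 1163 characters left out ...]
0 175 174 174 174 173 172 172 171 170]
 [ 73  87  92  94 165 163 164 162 164 163 163 150 128]]
[[114 115 106 117 111 110 110 112 111 113  90  89  89]
 [103 111 110 110 109 109 111 109 110 115  92  90  92]
 [ 90 112 109 109 109 111 109 109 109 118 102  90  92]
 [ 69 112 109 112 112 111 110 110 112 114 113  89  89]
 [ 47 113 111 119 116 119 119 115 118 117 106  90  89]
 [ 34 114 112 116 119 119   9 121 119 118  95  89  91]
 [ 22 115 113 109 118 119 120 117 117 118  91  91  91]
 [ 18 113 114 112  95  95  95  94  94  97  89  89  90]
 [ 17 112 109 111  88  91  89  89  90  90  90  91  91]
 [ 21 112 109 113  90  88  91  89  91  90  90  89  89]
 [ 17 114 114 114  94  95  93  94  93  92  92  80  50]]
```

Both bores seen now lie at drum-floor height, so blanks have slid out. I'll give one more jiggle, then close gradually while raising to bring the tote upright, and weigh it.

>>> step_arm --commands '[[37.3,[0,-4,3],0],[37.3,[0,2,0],0],[37.3,[0,-4,3],0],[37.3,[0,0,0],0],[36,[0,5,-5],0],[34.5,[0,10,-10],0],[33,[0,15,-16],0],[31.5,[0,20,-21],0],[29.5,[0,26,-27],0],[27,[0,32,-32],0],[20,[0,37,-38],0],[10,[0,40,-43],0]]' --squeeze 30

```text
t: 19.88
tool_pos: [0.4846, -0.1066, 0.4475]
tool_rot: [-3.11, -0.438, 0.001]
contact_force: [-0.5, 0.3, -3.5]
opening: 0.0217
grip_force: 29.9
```

>>> step_arm --commands '[[10,[0,0,0],0],[10,[0,0,0],0],[10,[0,0,-10],0],[10,[0,0,-20],0],[10,[0,0,-20],0],[10,[0,0,-20],0]]'

```text
t: 20.62
tool_pos: [0.4846, -0.1062, 0.4678]
tool_rot: [3.111, 0.439, 0.0]
contact_force: [-0.7, -0.5, -4.2]
opening: 0.0218
grip_force: 30.0
```

```bash
python3 - <<'E'
from h import *
s=monitor.get_obs(); print(s["tool_pos"],s["contact_force"],s["wrist_torque"],s["opening"],s["grip_force"])
b=snap("wrist","w6.png"); a=snap("scene","s6.png"); snap("top","t6.png")
print(holes(b));print(edges(a))
s2=cv2.imread("pics/s2.png")[:,:,::-1].copy(); print(edges(s2))
E
```

```text
[ 0.48462312 -0.10622669  0.46784871] [-0.71783766 -0.48472489 -4.23826178] [ 0.0082918   0.00029903 -0.00081396] 0.02184479522689686 29.956030547618866
[(43, 182, 159), (94, 289, 210)]
[(300, 346, 337, 286, -58), (304, 325, 368, 226, -57), (358, 316, 430, 334, 14), (247, 288, 311, 296, 7), (356, 117, 356, 69, -90), (189, 281, 237, 287, 7), (327, 304, 370, 234, -58), (309, 319, 364, 234, -57)]
[(197, 307, 249, 313, 7), (341, 312, 410, 329, 14), (341, 239, 372, 192, -57)]
```

```bash
python3 - <<'E'
from h import *
np.set_printoptions(precision=3,suppress=True)
F=[]
for i in range(6):
    eyes.get_image("wrist" if i%2 else "top"); F.append(monitor.get_obs()["contact_force"][2])
print(np.round(F,2))
s=monitor.get_obs(); M=R.from_rotvec(s["tool_rot"]).as_matrix()
b=cv2.cvtColor(cv2.imread("pics/w6.png"),cv2.COLOR_BGR2HSV)
bar=s["tool_pos"]+M@np.array([0,0,.1565])
for tx in(-25,25):           # tool y = tote x, tool x = tote y
  for ty in(-25,25):
    for z in(.071,.107):     # blank top, bare floor, below the bar
      p=bar+M@np.array([ty,tx,z*1000])/1000; u=proj("wrist",p).round().astype(int); 
      print(tx,ty,z,u,b[u[1],u[0]] if 0<=u[1]<400 and 0<=u[0]<640 else None)
E
```

```text
[-2.6  -4.31 -3.75 -3.8  -3.1  -3.75]
-25 -25 0.071 [280 256] [ 15  19 131]
-25 -25 0.107 [285 237] [ 86  10 213]
-25 25 0.071 [278 184] [ 90  10 211]
-25 25 0.107 [284 175] [ 93  11 212]
25 -25 0.071 [354 256] [ 20  18 129]
25 -25 0.107 [349 237] [ 79  10 211]
25 25 0.071 [356 184] [ 90   9 207]
25 25 0.107 [350 175] [ 86  10 207]
```

The tote weighs about 3.5 N on the sensor (5.7 N when loaded), and all four blank places show bare metal, so it is empty. I'll carry it back to its old place.

>>> step_arm --commands '[[10,[0,0,-15],0],[10,[0,30,-15],-10],[10,[-1,60,-15],-20],[10,[-1,95,-15],-30],[10,[-2,130,-15],-40],[10,[-3,165,-15],-50],[10,[-4,195,-15],-60],[10,[-4,214,0],-70],[10,[-4,214,45],-80],[10,[-4,214,90],-90.3],[10,[-4,214,135],-90.3],[10,[-4,214,150],-90.3]]'

```text
t: 22.58
tool_pos: [0.5394, -0.3126, 0.3147]
tool_rot: [-1.88, -2.51, 0.0]
contact_force: [-0.8, -0.0, -4.0]
opening: 0.0217
grip_force: 30.2
```

>>> step_arm --commands '[[10,[0,0,0],0],[10,[0,0,15],0],[10,[0,0,25],0],[10,[0,0,33],0],[10,[0,0,40],0],[10,[0,0,40],0]]'

```text
t: 23.32
tool_pos: [0.5397, -0.3128, 0.2768]
tool_rot: [-1.882, -2.514, 0.0]
contact_force: [0.2, -0.1, -3.5]
opening: 0.0213
grip_force: 30.2
```

>>> step_arm --commands '[[10,[0,0,2],0],[10,[0,0,4],0],[10,[0,0,6],0],[10,[0,0,8],0],[10,[0,0,8],0],[10,[0,0,8],0]]'

```text
t: 24.08
tool_pos: [0.54, -0.313, 0.2697]
tool_rot: [-1.883, -2.515, -0.0]
contact_force: [-0.3, -0.4, -3.7]
opening: 0.0216
grip_force: 30.2
```

>>> step_arm --commands '[[10,[0,0,1],0],[10,[0,0,2],0],[10,[0,0,3],0],[10,[0,0,4],0],[10,[0,0,4],0]]'

```text
t: 24.7
tool_pos: [0.5403, -0.3135, 0.2691]
tool_rot: [1.882, 2.514, -0.001]
contact_force: [-6.2, 2.7, 11.9]
opening: 0.0218
grip_force: 32.4
```

>>> step_arm --commands '[[10,[0,0,-2],0],[10,[0,0,-3],0],[30,[0,0,-3],0],[45,[0,0,-3],0],[80,[0,0,-3],0],[100,[0,0,-3],0],[100,[0,0,-3],0],[100,[0,0,-40],0],[100,[0,0,-90],0],[100,[0,0,-140],0],[100,[-46,5,-167],0],[100,[-46,5,-167],0]]'

```text
t: 26.2
tool_pos: [0.5583, -0.3577, 0.4364]
tool_rot: [1.881, 2.508, -0.001]
contact_force: [-0.2, 0.6, -1.1]
opening: 0.0853
grip_force: 0.0
```

```bash
python3 - <<'E'
from h import *
np.set_printoptions(precision=3,suppress=True)
s=monitor.get_obs(); print(s["tool_pos"],s["contact_force"],s["opening"])
b=snap("wrist","w7.png"); a=cv2.imread("pics/w3.png")[:,:,::-1].copy()
print(holes(a),holes(b))
# compare with the first look from the same place
d=np.abs(a.astype(int)-b).sum(2); print("diff tote area",(d[50:220,235:375]>90).mean(),"outside",(d[:240,380:560]>90).mean(),"bystanders",(d[255:340,225:415]>90).mean())
sh,_=cv2.phaseCorrelate(cv2.cvtColor(a,cv2.COLOR_RGB2GRAY)[50:220,235:375].astype(np.float32),cv2.cvtColor(b,cv2.COLOR_RGB2GRAY)[50:220,235:375].astype(np.float32)); print("shift",sh)
t=snap("top","t7.png"); g=cv2.cvtColor(t,cv2.COLOR_RGB2GRAY)
m=(g<75).astype(np.uint8); m2=np.zeros_like(m)
cv2.fillConvexPoly(m2,np.array([(258,190),(318,178),(322,222),(268,236)]),1)
n,l,st,ce=cv2.connectedComponentsWithStats(cv2.bitwise_and((g<90).astype(np.uint8),m2)); print([(c.round(1),int(q[4])) for c,q in zip(ce[1:],st[1:])])
E
```

```text
[ 0.558 -0.358  0.436] [-0.224  0.57  -1.075] 0.08525837219427257
[(338, 110, 50), (294, 111, 52), (338, 156, 46), (296, 159, 42), (385, 300, 633), (340, 308, 242), (286, 307, 106)] [(384, 297, 742), (338, 305, 258), (285, 306, 131)]
diff tote area 0.28941176470588237 outside 0.05414351851851852 bystanders 0.18637770897832817
shift (-2.017797950560862, -0.05615343925261129)
[]
```

>>> step_arm --commands '[[100,[50,0,0],0],[100,[110,0,0],0],[100,[170,0,0],0],[100,[230,3,0],0],[100,[269,3,0],0],[100,[269,3,0],0],[100,[269,3,0],0]]'

```text
t: 27.18
tool_pos: [0.4845, -0.0966, 0.4316]
tool_rot: [-1.881, -2.514, 0.001]
contact_force: [-0.6, -1.3, -0.7]
opening: 0.0853
grip_force: 0.0
```

```bash
python3 - <<'E'
from h import *
np.set_printoptions(precision=3,suppress=True)
C=np.array([.471,-.051,0]);ex=np.array([.962,.272,0]);ey=np.array([-.272,.962,0])
b=snap("wrist","w8.png")
for h in holes(b):
    p=onz("wrist",h[:2],.063)-C; print(h,(p@ex).round(3),(p@ey).round(3))
g=cv2.cvtColor(b,cv2.COLOR_RGB2GRAY); n,l,st,ce=cv2.connectedComponentsWithStats((g<75).astype(np.uint8))
print([(c.round(),int(q[4])) for c,q in zip(ce[1:],st[1:]) if 12<q[4]<300 and 180<c[0]<460 and c[1]<300])
E
```

```text
(295, 70, 81) -0.024 0.064
(363, 71, 51) 0.044 0.064
(276, 101, 73) -0.044 0.034
(73, 139, 26) -0.26 -0.006
(319, 138, 70) 0.001 -0.003
(58, 146, 84) -0.277 -0.014
(126, 210, 58) -0.215 -0.084
[(array([328.,  17.]), 61), (array([366.,  36.]), 41), (array([391.,  36.]), 123), (array([415.,  35.]), 14), (array([295.,  70.]), 82), (array([363.,  71.]), 54), (array([242.,  78.]), 53), (array([397.,  80.]), 76), (array([277., 101.]), 77), (array([369., 112.]), 33), (array([319., 138.]), 74), (array([247., 192.]), 37), (array([388., 195.]), 56)]
```

```bash
python3 - <<'E'
import cv2,numpy as np
im=cv2.imread("pics/w8.png"); 
hs=cv2.cvtColor(im,cv2.COLOR_BGR2HSV); c=hs[82:150:4,335:405:4]
print(c[:,:,2]); print(c[:,:,1])
# anything new and wood-coloured on the bench, outside hopper/arm, since the start (top view)
a=cv2.imread("pics/t0.png").astype(int); b=cv2.imread("pics/t7.png").astype(int)
d=(np.abs(a-b).sum(2)>120).astype(np.uint8); d=cv2.morphologyEx(d,cv2.MORPH_OPEN,np.ones((3,3)))
n,l,st,ce=cv2.connectedComponentsWithStats(d); print([tuple(int(v) for v in q) for q in st[1:] if q[4]>25])
E
```

```text
[[141 140 140 148 187 186 185 186 186 186 148 151 103 101 104  67  75  97]
 [140 139 141 147 183 183 183 184 185 187 147 151  98  99 103  78  82  97]
 [132 133 131 134 171 163 177 182 185 185 148 150  95 100 103 186 184  97]
 [158 126 134 151 158 158 177 180 178 168 149 151  96 102 102 191 169  98]
 [153 153 158 159 156 151 177 176 176 178 174 152  95 103 101 193 149  97]
 [154 156 158 157 149 152 181 181 181 181 178 151  94 103 103 196 136  97]
 [156 157 157 148 150 153 192 184 160 182 185 151  96 105 102 198 121  97]
 [157 157 149 150 153 165 196 195  66 123 186 148  97 105 104 197 111  97]
 [156 150 147 152 164 166 185 187  87  94 188 143  98 103 108 198 101  97]
 [150 147 151 161 165 159 187 190 175 154 188 142  97 105 115 198  99  98]
 [146 151 157 166 159 161 192 198 200 202 202 135  98 105 120 197  98  98]
 [150 156 165 160 160 168 182 187 191 194 197 130  98 105 133 197  99  97]
 [152 165 160 158 167 163 173 186 188 189 189 126  99 104 150 195  99  95]
 [162 157 150 151 139 127 126 128 131 138 147 114  98 103 162 190  96  96]
 [174 170 126 133 135 137 143 154 150 150 147 105 
[... 1639 characters left out ...]
 6, 39), (415, 179, 7, 11, 52), (397, 181, 16, 21, 201), (260, 199, 7, 6, 31), (420, 201, 10, 12, 80), (265, 205, 10, 6, 49), (216, 211, 7, 11, 59), (225, 212, 6, 9, 42), (176, 230, 5, 8, 32), (378, 236, 19, 24, 218), (304, 260, 60, 60, 1931), (3, 277, 29, 112, 935), (27, 290, 16, 23, 213), (49, 293, 12, 15, 115), (286, 297, 34, 34, 707), (191, 316, 33, 32, 224), (258, 327, 47, 43, 709), (40, 338, 11, 33, 201), (215, 341, 18, 24, 239), (120, 348, 48, 34, 750), (35, 356, 6, 16, 56), (68, 361, 15, 39, 249), (235, 366, 53, 34, 1014), (48, 374, 9, 26, 123), (60, 375, 9, 25, 100), (39, 376, 9, 24, 119), (146, 382, 42, 18, 432), (220, 387, 13, 13, 107), (85, 390, 27, 10, 171), (6, 394, 18, 6, 85)]
```

Five bores lie inside the drum and the tote stands upright and empty. The arm is clear, so I'm handing in.

```bash
python3 -c "
from station import finish_job
print(finish_job())"
```

```text
the job is handed in; nothing more can be done
None
```

I handed the job in at about 27 s: all five blanks are in the sander's drum (five bores counted in the wrist picture), the empty tote stands upright in its old place, and the arm never went near the tape measure or the glue bottle.

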